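# Tip up the fallen bottle

### The job

The milky plastic bottle with the orange cap has fallen over and lies on its broad side near the front of the worktop. Take it at the cap and tip it up about its foot, without lifting it off the worktop, and leave it standing upright, let go, about where its foot lay. Leave the lying bottle with the white cap, the spice jar and the steel jigger as they are.

Things in the scene. Friction and masses are not known exactly. Their poses are not given: they have to be found in the camera images.
- jug: The fallen bottle: milky plastic, orange screw cap, 275 mm tall, body 72 mm (own x) by 120 mm (own y), 0.5 to 0.9 kg. Origin: centre of its foot; own z runs from foot to cap. At the start it lies on a broad side, origin 36 mm up, cap to the robot's right (-y, within 0.35 rad). Tipped up about its foot's lower edge, the origin comes down to z = 0 and shifts 36 mm away from the cap's old place.
- jug_cap (a point): Centre of the orange cap, on the bottle's axis 262 mm from the centre of its foot. The cap is round, 54 mm across, 26 mm long, fixed to the bottle; lying, its centre is 36 mm and its underside 9 mm above the worktop. Gripped lightly (about 25 N) across its diameter from above, the bottle swivels between the fingers under its weight as the cap rises; a hard grip keeps it from swivelling.
- flask: Bystander, to stay lying: milky white bottle with a white cap, 258 mm long, 62 by 108 mm, lying on its broad side farther left, cap to the left. Origin: centre of its foot; own z axis from foot to cap.
- spice: Bystander, stays standing: glass spice jar with a green and black cap, 44 mm across, 105 mm tall, front left. Origin: centre of its underside.
- jigger: Bystander, stays standing: steel hourglass-shaped bar measure, 45 mm across, 78 mm tall, front left. Origin: centre of its underside.

How it is judged:
By the outcome, as a careful person would: the job done as asked, in the order asked, and still so for the second after the job is handed in, with the robot touching nothing.
It also fails if it takes over 45 s, if anything falls off the work surface, if the arm or the gripper's body presses on something with over 40 N, if the wrist force passes 120 N, or if a joint passes its speed limit or range.

### The arm

A 7-joint arm with a two-finger parallel gripper is mounted at the origin on a cart in front of the work surface, level with it; the furniture and walls round the work are solid. World frame = base frame: x ahead of the robot, y to its left, z up, the work surface at z = 0. Lengths are in mm, angles in rad, forces in N, time in s.
With the tool pointing down it reaches from about 400 to 850 mm from the base axis. Payload 6.9 kg.
Tool frame: the origin (TCP) lies midway between the tips of the shut fingers; the grasp point (between the pads) lies 19 mm behind it; z points along the fingers, y is the line along which they close (so a half turn about z gives the same grasp; the last joint's range is limited). The gripper opens to 85 mm and grips with 20 to 120 N. Pads are 22 mm wide; open, the fingers measure 114 mm over their backs; the gripper's body (76 mm by 85 mm) begins 54 mm behind the grasp point. The pads swing forward as they close: fully open they stand 13 mm farther back than shut.
Start: joints at [-1.056, 0.507, -0.238, 1.5, 0.126, 1.149, -0.155], TCP at [249.033, 573.231, 231.275] pointing down, gripper open.
Joint ranges: [-3.08, 3.08], [-0.24, 2.05], [-1.43, 1.35], [0, 2.5], [-1.52, 4.66], [0.17, 1.96], [-2.89, 2.89]. Speed limits (rad/s): [2.39, 2.39, 3.14, 3.14, 3.14, 3.14, 3.14].

### API

Orientations are given as a rotation vector (axis times angle).
In Python, from plant import bot gives the robot as it stands. Calls block until the motion is done:
- bot.goto(position, orientation): joint-space move of the TCP to a pose.
- bot.servo_line(position, rate=150, attitude=None, f_stop=None): straight line of the TCP; attitude=None keeps the orientation; rate is the mean speed in mm/s. With f_stop (N) it stops when the force on the tool has changed by that much, and returns True; else False.
- bot.set_joints(angles): joint-space move.
- bot.command_gripper(opening, effort=None): finger opening in mm; effort is the grip in N (None keeps the last); returns when the fingers have stopped.
- bot.hold(seconds).
- bot.inverse_kinematics(position, orientation): joint angles nearest the present ones, or None.
- bot.capture(name): name is "scene" or "side" or "wrist"; returns a dict with "img" (400x640x3 uint8, red, green, blue), "range_z" (400x640 float32, mm along the optical axis (not along the pixel's ray), 0 where there is no reading), "vertical_fov" (degrees; the focal length in pixels is half the picture's height over the tangent of half this angle, whatever the lens; pixels are square), "cx", "cy" (the principal point, pixels), "extrinsics" (4x4, takes a point from world to camera coordinates); the wrist camera has in their place "tool_from_camera" (4x4, takes a point from camera to tool coordinates, whose origin is the TCP and whose axes are the flange's). Camera axes: x right, y down, z forward; pixel columns grow to the right and rows downward; lengths in mm; the calibration is good to about 2 mm. A picture is of the moment at which its call begins: read the wrist's pose just before it.
A pose or a line that the arm cannot do raises bot.PlanningError and nothing moves.
- bot.sign_off(): hands the job in; it is judged then, once.
Readings, each from a call of its own:
- bot.get_time_s(): time.
- bot.get_joint_positions(): joint angles.
- bot.get_joint_velocities(): joint speeds.
- bot.get_effort(): joint torques, N m.
- bot.get_ee_pos(): TCP position.
- bot.get_orientation(): TCP orientation.
- bot.get_ft_force(): force on the tool from outside, world axes, zero at the start.
- bot.get_moment(): the same for the moment, N m.
- bot.get_width(): finger opening in mm.
- bot.get_grip_force(): force on a finger pad.
Only numpy, scipy, OpenCV 4.12 (cv2) and the standard library are available. Lean on these libraries where they do the work, as an engineer would, in place of code of your own. Each camera call takes 0.05 s, during which the arm holds its last target. There are 200 camera calls.

## Working session

There is one attempt and no reset: what is moved stays moved. The work goes in short steps, each a Python script; the robot and the scene stay as the last script left them, time stands still between calls to the robot, and variables do not carry over. Pictures are saved under pics/ and viewed, at most 10 in all, crops included, and the job is handed in when it is done.

```bash
mkdir -p pics; ls; cat > h.py <<'E'
import numpy as np, cv2
from plant import bot
from scipy.spatial.transform import Rotation as R
def world(c, T=None):
    "point map in world mm from the depth picture; T = world_from_camera"
    if T is None: T=np.linalg.inv(c["extrinsics"])
    h,w=c["range_z"].shape; f=h/2/np.tan(np.radians(c["vertical_fov"])/2)
    v,u=np.mgrid[:h,:w]; z=c["range_z"]
    P=np.stack([(u-c["cx"])/f*z,(v-c["cy"])/f*z,z],-1)
    return P@T[:3,:3].T+T[:3,3]
E
python3 - <<'E'
from h import *
for n in("scene","side"):
    c=bot.capture(n); cv2.imwrite(f"pics/{n}0.png",c["img"][...,::-1])
    P=world(c); hsv=cv2.cvtColor(c["img"],cv2.COLOR_RGB2HSV)
    m=cv2.inRange(hsv,(5,150,100),(20,255,255))
    k,l,s,ce=cv2.connectedComponentsWithStats(m)
    for i in range(1,k):
        if s[i,4]>30:
            q=P[(l==i)&(c["range_z"]>0)]; print(n,s[i],ce[i],len(q),np.median(q,0),q.min(0),q.max(0))
print(bot.get_ee_pos(),bot.get_orientation(),bot.get_time_s())
E
```

```text
pics
scene [ 0  1 15  6 63] [6.87301587 3.41269841] 63 [ -38.73441003 2107.20846435  461.47371503] [ -69.94609062 2091.99337356  449.6769056 ] [  -5.31256459 2123.73808323  471.78885494]
scene [ 431    0   49   35 1479] [454.3056119   16.13657877] 1473 [899.21037927 -10.06271387 525.51590162] [889.4697328  -36.29749633 481.7217906 ] [958.17750663  67.41253204 564.35090352]
scene [  0  13  24  16 256] [10.9140625  21.08984375] 255 [ -47.76114855 2107.20469446  375.10151403] [-111.7363008  2083.22677452  342.70724174] [  -4.78870211 2133.15793912  414.42146361]
scene [335  75  17  15 212] [343.43867925  81.96226415] 210 [786.18944035 294.17333599 310.12630265] [766.98125643 281.19504956 263.29612514] [883.05977082 366.90500238 324.35980252]
scene [228  89  10   7  65] [232.55384615  92.04615385] 65 [614.81218882 819.7862544  177.98933919] [595.71182443 802.5883971   89.24013165] [ 743.71666501 1066.8575829   187.1183923 ]
scene [ 5 94 15  4 34] [11.67647059 95.35294118] 34 [-201.90188902 2234.06122371  -33.65519192] [-232.20988121 2219.73060493  -40.28970722] [-165.39466847 2256.083718
[... 4280 characters left out ...]
045 -242.78556861  127.0085848 ]
side [150 222  26  18 209] [163.42105263 229.46411483] 209 [ 874.17818074 1148.25359545 -514.54567354] [ 752.17980162 1071.83648182 -591.97603242] [ 898.7379142  1248.66185039 -427.00041242]
side [396 223  18  21 291] [404.53608247 232.88316151] 289 [ 484.12119699 -234.74101597   44.22656138] [ 470.74957824 -249.94393836   -2.05316998] [ 516.42623431 -212.22697321   63.46320963]
side [114 240  11  26 158] [120.08227848 251.22151899] 155 [ 595.4223051  1150.150105   -497.87826913] [ 582.92671455 1110.11212884 -579.04557814] [ 638.18428739 1249.13195764 -440.91582269]
[248.87738798 572.80380136 230.49136662] [-6.39160986e-01 -3.07551153e+00  2.56310981e-03] 0.1
```

View pics/scene0.png

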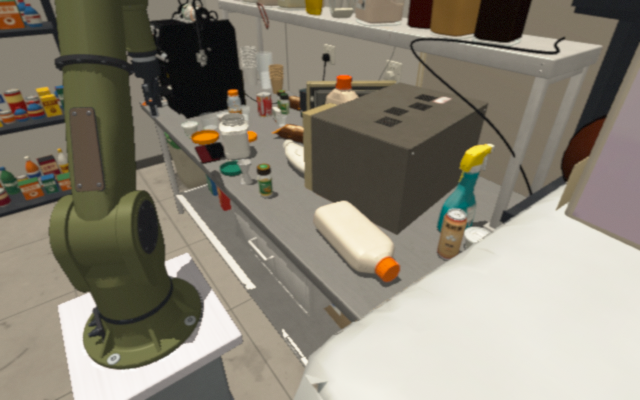

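View pics/side0.png

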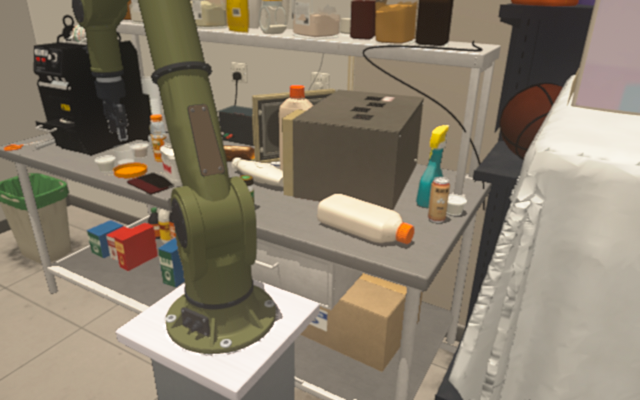

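The two pictures show the fallen bottle's body at scene (350,235) with its cap at (387,268). A big brown box stands right behind it, and the spice jar is at scene (264,180). Next I'll measure the bottle's axis and the box face.

```bash
python3 - <<'E'
from h import *
for n in("scene","side"):
    c=bot.capture(n); P=world(c); hsv=cv2.cvtColor(c["img"],cv2.COLOR_RGB2HSV)
    X,Y,Z=P[...,0],P[...,1],P[...,2]
    roi=(X>350)&(X<620)&(Y>-300)&(Y<120)&(c["range_z"]>0)
    cap=(cv2.inRange(hsv,(5,150,100),(20,255,255))>0)&roi&(Z>15)&(Z<70)
    body=roi&(Z>15)&(Z<85)&(hsv[...,1]<110)&(hsv[...,2]>140)
    for nm,m in(("cap",cap),("body",body)):
        k,l,s,_=cv2.connectedComponentsWithStats(m.astype(np.uint8)); i=1+s[1:,4].argmax(); q=P[l==i]
        print(n,nm,s[i],np.percentile(q,[2,50,98],axis=0).round().tolist())
        if nm=="body":
            t=q[q[:,2]>55]
            (cx,cy),wh,a=cv2.minAreaRect(t[:,:2].astype(np.float32)); print(" top rect",cx,cy,wh,a)
            mu=t[:,:2].mean(0); w,V=np.linalg.eigh(np.cov((t[:,:2]-mu).T)); print(" pca",mu,V[:,1],np.sqrt(w))
        else:
            print(" top-ish",np.median(q[q[:,2]>55],0), "z max",np.percentile(q[:,2],95))
    ob=(X>350)&(X<800)&(Y>-400)&(Y<250)&(Z>90)&(Z<400)&(c["range_z"]>0)
    for a,b in((-400,-300),(-300,-200),(-200,-100),(-100,0),(0,100),(100,250)):
        q=P[ob&(Y>a)&(Y<b)]
        print(a,b,len(q),np.percentile(q[:,0],[0.5,5]).round() if len(q) else"", np.percentile(q[:,2],99).round() if len(q) else "")
    q=P[(abs(Z)<6)&(Y>-300)&(Y<-100)&(X>300)]; print("edge x",np.percentile(q[:,0],1)); q=P[(abs(Z)<6)&(X>450)&(X<550)&(Y<0)]; print("edge y",np.percentile(q[:,1],1))
E
```

```text
scene cap [375 257  25  25 431] [[471.0, -245.0, 18.0], [488.0, -238.0, 48.0], [516.0, -213.0, 62.0]]
 top-ish [ 494.20717824 -229.72666033   59.73877449] z max 61.47439595833583
scene body [ 314  201   80   69 3213] [[448.0, -206.0, 30.0], [489.0, -109.0, 69.0], [568.0, 24.0, 74.0]]
 top rect 512.321533203125 -90.89321899414062 (248.2689666748047, 116.72986602783203) 83.40634155273438
 pca [ 502.27904267 -100.27121296] [0.10151437 0.99483407] [31.73806274 67.85067664]
-400 -300 223 [749. 749.] 160.0
-300 -200 1083 [661. 663.] 243.0
-200 -100 3298 [621. 623.] 278.0
-100 0 3096 [603. 605.] 278.0
0 100 2672 [585. 588.] 278.0
100 250 2752 [565. 567.] 278.0
edge x 369.0664937962635
edge y -274.09609901728606
side cap [396 223  18  20 281] [[473.0, -248.0, 17.0], [484.0, -235.0, 45.0], [514.0, -214.0, 62.0]]
 top-ish [ 494.23124931 -231.44273992   58.99949458] z max 61.323433165834444
side body [ 318  194   85   48 2591] [[451.0, -207.0, 18.0], [473.0, -100.0, 63.0], [561.0, 25.0, 74.0]]
 top rect 513.5159301757812 -91.64373779296875 (245.22264099121094, 118.56504821777344) 81.9608383178711
 pca [498.54738209 -95.6669075 ] [0.0895076  0.99598614] [30.20036365 68.00267917]
-400 -300 318 [749. 750.] 160.0
-300 -200 662 [662. 666.] 243.0
-200 -100 1678 [621. 625.] 278.0
-100 0 2498 [605. 608.] 278.0
0 100 2390 [587. 591.] 278.0
100 250 2684 [567. 571.] 278.0
edge x 371.5307760209486
edge y -341.1750525638735
```

```bash
cat >> h.py <<'E'
def down(ty):
    "rotvec of a tool pointing down, its y along the horizontal direction ty"
    y=np.array([ty[0],ty[1],0.]); y/=np.linalg.norm(y); z=np.array([0,0,-1.])
    return R.from_matrix(np.stack([np.cross(y,z),y,z],1)).as_rotvec()
def arc(cap,d,phi,shift=0):
    "grasp point on the tipping circle: cap xy at the start, d = foot->cap, phi in rad from lying"
    P=cap[:2]-262*d; a=np.arctan2(36,262)+phi; r=np.hypot(36,262)
    return np.r_[P+r*np.cos(a)*d, r*np.sin(a)]
E
python3 - <<'E'
from h import *
cap=np.array([494,-231.]); d=np.array([-.125,-.992]); perp=np.array([.992,-.125])
for s in(1,-1):
    o=down(s*perp)
    for p in [(494,-150,300),(494,-231,120)]+[arc(cap,d,f)-[0,0,19] for f in np.linspace(0,np.pi/2,5)]:
        q=bot.inverse_kinematics(p,o); print(s,np.round(p),None if q is None else np.round(q,2))
c=bot.capture("scene"); P=world(c)
for u,v in((264,172),(264,188),(258,172),(245,172)): print(u,v,P[v,u].round())
E
```

```text
1 [ 494 -150  300] [-0.1   0.31  0.48  1.67 -0.15  1.2   0.29]
1 [ 494 -231  120] [ 0.03  0.56  0.56  1.87 -0.39  0.82  0.67]
1 [ 494. -231.   17.] [ 0.18  0.68  0.33  1.96 -0.39  0.57  0.65]
1 [ 498. -198.  115.] [ 0.04  0.53  0.44  1.9  -0.31  0.78  0.53]
1 [ 507. -130.  192.] [-0.05  0.41  0.36  1.83 -0.17  0.94  0.26]
1 [518. -38. 237.] [-0.22  0.35  0.34  1.77 -0.13  1.04  0.05]
1 [531.  65. 243.] [-0.36  0.36  0.28  1.72 -0.11  1.07 -0.17]
-1 [ 494 -150  300] [-0.48  0.48  1.15  1.67 -0.45  1.29 -2.5 ]
-1 [ 494 -231  120] [-0.25  0.79  1.15  1.87 -0.83  1.06 -2.02]
-1 [ 494. -231.   17.] [-0.22  0.99  1.15  1.96 -1.11  1.02 -1.79]
-1 [ 498. -198.  115.] [-0.32  0.78  1.15  1.9  -0.84  1.04 -2.06]
-1 [ 507. -130.  192.] [-0.48  0.63  1.15  1.84 -0.65  1.11 -2.36]
-1 [518. -38. 237.] [-0.68  0.56  1.15  1.78 -0.55  1.18 -2.63]
-1 [531.  65. 243.] [ 0.18  0.38 -0.5   1.72  0.2   1.1   2.63]
264 172 [  -5. -642.  649.]
264 188 [442. 263.  40.]
258 172 [434. 278.  94.]
245 172 [437. 385.  46.]
```

```bash
python3 - <<'E'
from h import *
bot.goto((480,-130,330),down([.992,-.125]))
p=bot.get_ee_pos(); o=bot.get_orientation(); c=bot.capture("wrist")
T=np.eye(4); T[:3,:3]=R.from_rotvec(o).as_matrix(); T[:3,3]=p
T=T@c["tool_from_camera"]; P=world(c,T); np.savez("w.npz",P=P,img=c["img"],rz=c["range_z"])
cv2.imwrite("pics/w0.png",c["img"][...,::-1]); print(p,T[:3,3],T[:3,2],bot.get_time_s(),bot.get_ft_force())
hsv=cv2.cvtColor(c["img"],cv2.COLOR_RGB2HSV); X,Y,Z=P[...,0],P[...,1],P[...,2]; ok=c["range_z"]>0
cap=(cv2.inRange(hsv,(5,150,100),(20,255,255))>0)&ok&(Z>15)&(Z<75)
q=P[cap]; print("cap",len(q),np.percentile(q,[1,50,99],axis=0).round().tolist()); r=cv2.minAreaRect(q[:,:2].astype(np.float32)); print(r)
body=(X>400)&(X<620)&(Y>-230)&(Y<120)&(Z>30)&(Z<85)&(hsv[...,1]<110)&(hsv[...,2]>140)&ok
k,l,s,_=cv2.connectedComponentsWithStats(body.astype(np.uint8)); i=1+s[1:,4].argmax(); q=P[l==i]
print("body",s[i],np.percentile(q,[0.5,50,99.5],axis=0).round().tolist(),cv2.minAreaRect(q[:,:2].astype(np.float32)))
for y in range(-200,30,20):
    t=q[abs(q[:,1]-y)<4]; print(y,len(t),np.percentile(t[:,0],[1,99]).round() if len(t) else "")
b=P[ok&(Z>90)&(Z<285)&(X>520)]
for y in range(-220,180,40):
    t=b[abs(b[:,1]-y)<5]; print("box",y,len(t),np.percentile(t[:,0],1).round(1) if len(t) else "",t[:,2].max().round() if len(t) else "")
E
```

```text
[ 480.41662571 -128.93514638  329.74985695] [488.9001091  -60.05740893 471.6375703 ] [-0.03366038 -0.27213996 -0.96166877] 2.9417 [-0.27398898 -0.38057953 -0.30430947]
cap 758 [[473.0, -244.0, 32.0], [499.0, -228.0, 57.0], [672.0, -211.0, 67.0]]
((571.935791015625, -239.042724609375), (31.565200805664062, 199.71641540527344), 81.84535217285156)
body [  302    28    96   141 12424] [[460.0, -136.0, 54.0], [522.0, -44.0, 70.0], [584.0, 30.0, 73.0]] ((521.1929321289062, -54.399024963378906), (167.08445739746094, 119.03645324707031), 82.85596466064453)
-200 0 
-180 0 
-160 0 
-140 63 [544. 569.]
-120 435 [473. 571.]
-100 571 [457. 573.]
-80 594 [460. 575.]
-60 616 [463. 577.]
-40 657 [464. 580.]
-20 674 [468. 583.]
0 705 [470. 587.]
20 688 [473. 585.]
box -220 62 764.8 167.0
box -180 106 790.0 163.0
box -140 209 629.0 276.0
box -100 2724 622.2 277.0
box -60 3212 615.1 278.0
box -20 2908 607.9 277.0
box 20 314 601.0 176.0
box 60 0  
box 100 0  
box 140 0
```

View pics/w0.png

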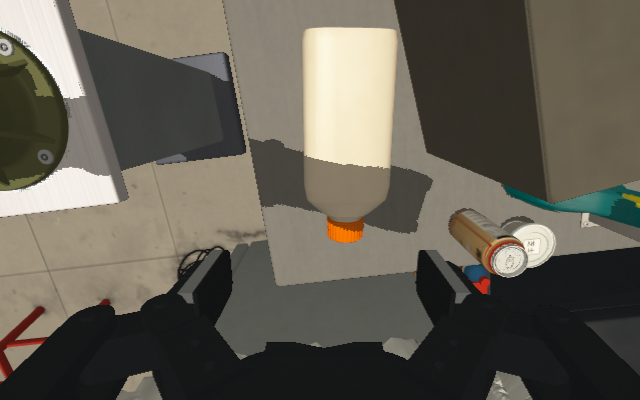

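The wrist view shows the bottle's body across columns 302–398 and its cap at (346,231). The box face runs along its right side. The fits agree on a cap centre of about (498,-231) and a foot of about (531,29).

Tipped in place, the foot's back corner would meet the slanted box face, which is about x=588 at y=93. I'll grip the cap firmly, ease the lying bottle about 17 mm away from the box, and then tip it with a light grip.

```bash
python3 - <<'E'
from h import *
cap=np.array([498,-230.5]); perp=np.array([.992,-.126]); o=down(perp)
bot.command_gripper(85,effort=60)
bot.goto((*cap,130),o); f0=bot.get_ft_force()
hit=bot.servo_line((*cap,14),rate=90,f_stop=8); print("hit",hit,bot.get_ee_pos())
if not hit:
    bot.command_gripper(30,effort=60)
    print("w",bot.get_width(),bot.get_grip_force(),bot.get_ft_force()-f0)
    p=bot.get_ee_pos(); p[:2]-=17*perp
    print("drag hit",bot.servo_line(p,rate=25,f_stop=25),bot.get_ee_pos(),bot.get_ft_force()-f0)
print(bot.get_width(),bot.get_time_s())
for n in("scene","side"):
    c=bot.capture(n); cv2.imwrite(f"pics/{n}1.png",c["img"][...,::-1])
    P=world(c); hsv=cv2.cvtColor(c["img"],cv2.COLOR_RGB2HSV); X,Y,Z=P[...,0],P[...,1],P[...,2]
    b=(X>400)&(X<620)&(Y>-200)&(Y<120)&(Z>55)&(Z<80)&(hsv[...,1]<110)&(hsv[...,2]>140)
    k,l,s,_=cv2.connectedComponentsWithStats(b.astype(np.uint8)); i=1+s[1:,4].argmax(); q=P[l==i]
    print(n,s[i],cv2.minAreaRect(q[:,:2].astype(np.float32)))
    for y in(-100,-60,-20,10): t=q[abs(q[:,1]-y)<5]; print(y,np.percentile(t[:,0],[1,99]).round() if len(t) else "")
c1=cv2.imread("pics/scene1.png")[150:330,230:470]; c2=cv2.imread("pics/side1.png")[150:330,270:510]
cv2.imwrite("pics/z1.png",cv2.resize(np.hstack([c1,c2]),None,fx=1.6,fy=1.6))
E
```

```text
hit False [ 498.34034181 -230.69214037   14.50989307]
w 51.26126658233987 62.468733843415976 [-1.00545434 -0.45278464  6.92999987]
drag hit False [ 481.32822049 -228.68615455   14.76471605] [ 1.13408574 -1.58030291  3.60630428]
51.07147076024849 6.7167
scene [ 309  203   61   60 1584] ((496.9996643066406, -77.62069702148438), (221.46124267578125, 114.68888092041016), 81.8431396484375)
-100 [444. 551.]
-60 [442. 554.]
-20 [448. 557.]
10 [452. 564.]
side [ 315  195   78   37 1461] ((497.36212158203125, -84.1659927368164), (238.34115600585938, 119.72967529296875), 79.888427734375)
-100 [442. 546.]
-60 [447. 550.]
-20 [451. 556.]
10 [456. 557.]
```

View pics/z1.png

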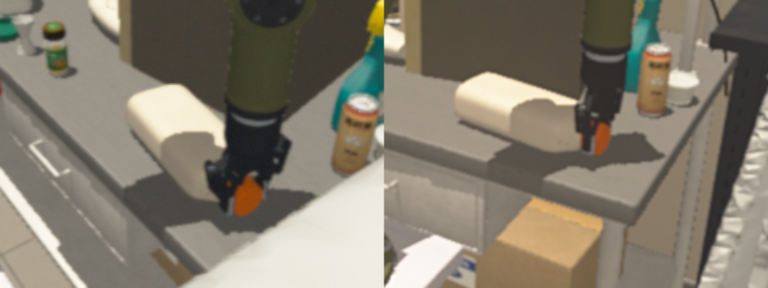

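The bottle followed the drag: its body axis moved about 15 mm in -x, and the cap sits between the pads at scene-crop (243,195). Now I'll lighten the grip and tip it up along the arc.

```bash
python3 - <<'E'
from h import *
d=np.array([-.126,-.992]); f0=bot.get_ft_force()
bot.command_gripper(30,effort=25); print(bot.get_width(),bot.get_grip_force(),bot.get_ft_force())
p0=np.array(bot.get_ee_pos()); cap=p0[:2].copy(); a0=arc(cap,d,0)
np.savez("arc.npz",p0=p0,cap=cap,d=d)
for k in range(1,8):
    ph=np.radians(7.5*k); t=p0+arc(cap,d,ph)-a0
    h=bot.servo_line(t,rate=80,f_stop=20)
    print(k*7.5,h,np.round(bot.get_ee_pos()-t,1),np.round(bot.get_ft_force(),1),round(bot.get_width(),1),round(bot.get_time_s(),1))
    if h: break
for n in("scene","side"):
    c=bot.capture(n); cv2.imwrite(f"pics/{n}2.png",c["img"][...,::-1])
c1=cv2.imread("pics/scene2.png")[100:330,230:470]; c2=cv2.imread("pics/side2.png")[100:330,270:510]
cv2.imwrite("pics/z2.png",cv2.resize(np.hstack([c1,c2]),None,fx=1.6,fy=1.6))
E
```

```text
51.60939878656354 62.55276856943965 [ 0.77204815 -1.32351296  5.41615432]
7.5 False [-0.5  0.7 -0.3] [-0.2  1.2 -5. ] 51.7 7.6
15.0 False [ 0.3 -0.1  0.3] [-0.4  0.3 -4.5] 51.4 8.2
22.5 False [0.2 0.3 0.3] [ 0.1 -0.1 -5.4] 51.6 8.8
30.0 False [0.2 0.4 0.3] [ 0.1  0.2 -3.6] 51.3 9.4
37.5 False [0.2 0.4 0.2] [ 0.8  0.4 -4.8] 51.3 9.9
45.0 False [ 0.   0.4 -0. ] [-0.1 -0.3 -5.7] 51.2 10.5
52.5 False [-0.1  0.1 -0.1] [ 0.1  0.2 -6.1] 51.5 11.1
```

View pics/z2.png

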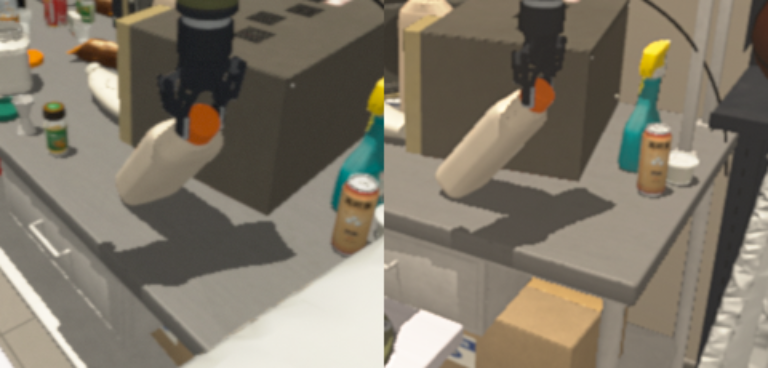

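It has swivelled to about 50° with the foot down at side-crop (450,190). The force hasn't dropped, so I'll check numerically that the foot touches the worktop and hasn't slid.

```bash
cat >> h.py <<'E'
def jug():
    for n in("scene","side"):
        c=bot.capture(n); P=world(c); hsv=cv2.cvtColor(c["img"],cv2.COLOR_RGB2HSV); X,Y,Z=P[...,0],P[...,1],P[...,2]
        b=(X>400)&(X<598)&(Y>-250)&(Y<170)&(Z>4)&(Z<300)&(hsv[...,1]>25)&(hsv[...,1]<120)&(hsv[...,2]>110)&(hsv[...,0]<30)
        k,l,s,_=cv2.connectedComponentsWithStats(b.astype(np.uint8)); i=1+s[1:,4].argmax(); q=P[l==i]
        print(n,s[i],np.percentile(q,[.5,50,99.5],axis=0).round().tolist())
        lo=q[q[:,2]<np.percentile(q[:,2],3)]; print("  lowest",lo.mean(0).round(), "leftmost",q[q[:,1]>np.percentile(q[:,1],98)].mean(0).round())
E
python3 - <<'E'
from h import *
jug(); z=np.load("arc.npz"); print("pivot expected",z["cap"]-262*z["d"],bot.get_ee_pos(),bot.get_grip_force(),bot.get_ft_force(),bot.get_moment())
E
```

```text
scene [ 302  174   67   54 1950] [[441.0, -107.0, 12.0], [459.0, -50.0, 146.0], [580.0, 84.0, 220.0]]
  lowest [492.  30.  17.] leftmost [494.  79.  62.]
side [ 302  156   70   68 2120] [[443.0, -109.0, 11.0], [459.0, -32.0, 128.0], [593.0, 105.0, 225.0]]
  lowest [489.  35.  15.] leftmost [545.  91.  53.]
pivot expected [514.35833993  31.22736195] [497.60918589 -99.00402546 208.28632616] 61.19520574458875 [ 0.0592002   0.26041642 -5.62007745] [-0.35997878  0.02015357  0.01407152]
```

```bash
python3 - <<'E'
from h import *
bot.command_gripper(42,effort=22); bot.hold(.4)
print(bot.get_width(),bot.get_grip_force(),bot.get_ft_force(),bot.get_moment()); jug()
print(bot.get_time_s())
E
```

```text
50.87164922816062 61.15877075179014 [-0.30947843  0.77162033 -6.53627402] [-0.34773912  0.15026822  0.09565745]
scene [ 302  174   67   54 1953] [[441.0, -107.0, 11.0], [459.0, -50.0, 146.0], [558.0, 84.0, 220.0]]
  lowest [492.  29.  16.] leftmost [493.  80.  60.]
side [ 302  156   70   68 2126] [[443.0, -109.0, 10.0], [459.0, -32.0, 129.0], [594.0, 107.0, 226.0]]
  lowest [489.  35.  15.] leftmost [539.  91.  51.]
12.0333
```

The grip is still jammed at about 61 N, which swivels poorly and is probably holding the foot a little off the worktop. I'll go back down the arc, release, regrip lightly and check the force.

```bash
python3 - <<'E'
from h import *
z=np.load("arc.npz"); p0,cap,d=z["p0"],z["cap"],z["d"]; a0=arc(cap,d,0)
for g in(40,26,13,0):
    h=bot.servo_line(p0+arc(cap,d,np.radians(g))-a0,rate=110,f_stop=25)
    print(g,h,np.round(bot.get_ee_pos()-p0,1),np.round(bot.get_ft_force(),1))
    if h: break
else:
    bot.command_gripper(62); bot.hold(.3); print("open",bot.get_ft_force())
    bot.command_gripper(50,effort=25)
    print(bot.get_width(),bot.get_grip_force(),bot.get_ft_force()); jug()
print(bot.get_time_s())
E
```

```text
40 False [ 11.   83.6 160.5] [-1.7 -0.4 -0.4]
26 False [  5.5  42.1 111.6] [-1.6 -1.3 -0.3]
13 False [ 1.9 15.3 58.1] [-1.4  0.5 -2.3]
0 False [ 0.2 -0.3  0.5] [-2.2  0.5  8. ]
open [-0.13624907  0.25260033 -0.05842954]
52.25237472622216 26.884481341112405 [0.40392526 1.21815616 3.62371704]
scene [ 309  202   63   73 2706] [[429.0, -211.0, 20.0], [465.0, -85.0, 70.0], [588.0, 38.0, 150.0]]
  lowest [ 450. -106.   22.] leftmost [507.  42.  52.]
side [ 315  194   79   51 2563] [[431.0, -206.0, 10.0], [456.0, -93.0, 62.0], [561.0, 36.0, 75.0]]
  lowest [ 452. -104.   12.] leftmost [497.  42.  45.]
15.725
```

```bash
python3 - <<'E'
from h import *
d=np.array([-.126,-.992]); p0=np.array(bot.get_ee_pos()); cap=p0[:2].copy(); a0=arc(cap,d,0); np.savez("arc.npz",p0=p0,cap=cap,d=d)
for g in(8,17,26,35,44,53,62,68):
    t=p0+arc(cap,d,np.radians(g))-a0-[0,0,2]
    h=bot.servo_line(t,rate=85,f_stop=20)
    print(g,h,np.round(bot.get_ft_force(),1),np.round(bot.get_moment(),2),round(bot.get_width(),1),round(bot.get_grip_force()),round(bot.get_time_s(),1))
    if h: break
jug()
for n in("scene","side"):
    c=bot.capture(n); cv2.imwrite(f"pics/{n}3.png",c["img"][...,::-1])
c1=cv2.imread("pics/scene3.png")[80:310,230:470]; c2=cv2.imread("pics/side3.png")[80:310,240:480]
cv2.imwrite("pics/z3.png",cv2.resize(np.hstack([c1,c2]),None,fx=1.6,fy=1.6))
E
```

```text
8 False [-1.7 -1.7 -3.1] [-0.5  -0.02 -0.  ] 52.0 27 16.3
17 False [-0.4  0.2 -3.3] [-0.06 -0.1  -0.04] 51.8 27 16.9
26 False [-1.3 -0.3 -3.4] [-0.22 -0.01 -0.04] 52.4 27 17.6
35 False [-0.2 -1.2 -1.6] [-0.42 -0.13 -0.08] 52.3 28 18.2
44 False [-0.4 -3.1 -0.1] [-0.75 -0.18 -0.07] 52.4 29 18.9
53 False [ 0.7 -4.   4.4] [-1.09 -0.12 -0.08] 51.9 29 19.5
62 False [ 1.  -4.1  6.5] [-0.94 -0.08 -0.04] 52.5 29 20.1
68 False [ 0.1 -2.7  7.9] [-0.67  0.04  0.06] 52.4 29 20.6
scene [ 301  159   57   70 2653] [[448.0, -51.0, 7.0], [477.0, -11.0, 146.0], [559.0, 80.0, 236.0]]
  lowest [502.  34.  12.] leftmost [475.  83.  55.]
side [ 301  140   56   84 2466] [[451.0, -53.0, 8.0], [467.0, 1.0, 135.0], [593.0, 128.0, 244.0]]
  lowest [495.  37.  12.] leftmost [577. 113.  88.]
```

View pics/z3.png

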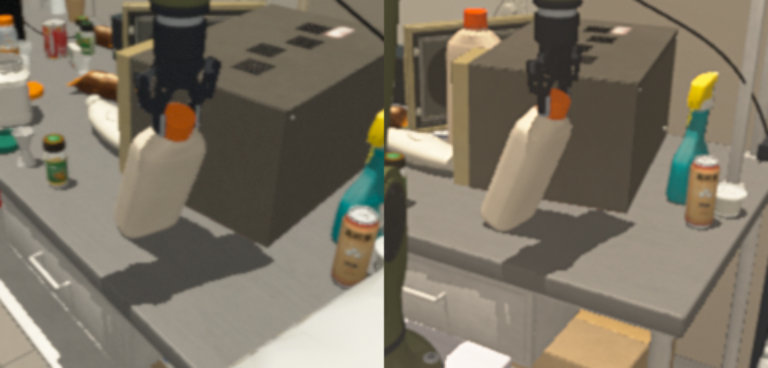

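The bottle leans at about 65° with its foot edge on the worktop at side-crop (497,225), pressing with about 8 N and clear of the box. Now I'll finish the arc and check it before letting go.

```bash
python3 - <<'E'
from h import *
z=np.load("arc.npz"); p0,cap,d=z["p0"],z["cap"],z["d"]; a0=arc(cap,d,0)
for g,o in((74,-1),(80,-1),(86,-1),(90,-.5)):
    t=p0+arc(cap,d,np.radians(g))-a0+[0,0,o]
    h=bot.servo_line(t,rate=60,f_stop=20)
    print(g,h,np.round(bot.get_ee_pos(),1),np.round(bot.get_ft_force(),1),np.round(bot.get_moment(),2),round(bot.get_width(),1),round(bot.get_grip_force()),round(bot.get_time_s(),1))
    if h: break
jug()
for n in("scene","side"):
    c=bot.capture(n); cv2.imwrite(f"pics/{n}4.png",c["img"][...,::-1])
c1=cv2.imread("pics/scene4.png")[80:310,230:470]; c2=cv2.imread("pics/side4.png")[80:310,240:480]
cv2.imwrite("pics/z4.png",cv2.resize(np.hstack([c1,c2]),None,fx=1.6,fy=1.6))
E
```

```text
74 False [509.5  -6.1 239.4] [ 0.6 -1.7  1.1] [-0.42 -0.2  -0.03] 52.5 29 21.4
80 False [513.3  21.5 242.1] [ 0.7 -1.3  0.7] [-0.21 -0.15 -0.03] 52.0 29 22.0
86 False [517.   48.9 241.9] [1.2 0.7 3.6] [-0.14 -0.26 -0.01] 52.4 30 22.6
90 False [519.5  67.3 240.5] [ 1.9 -1.5  3.9] [-0.58 -0.41  0.03] 52.2 30 23.1
scene [ 297  145   46   84 3265] [[456.0, 26.0, 6.0], [493.0, 36.0, 138.0], [567.0, 92.0, 242.0]]
  lowest [500.  39.   9.] leftmost [465.  90. 137.]
side [ 297  141   39   83 2824] [[457.0, 22.0, 6.0], [481.0, 39.0, 132.0], [581.0, 167.0, 242.0]]
  lowest [490.  46.   9.] leftmost [580. 162. 124.]
```

View pics/z4.png

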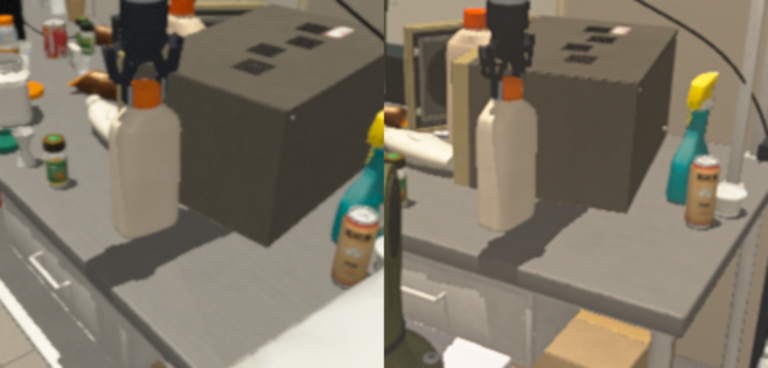

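It now looks nearly upright. I'll measure the front face's lean, correct it, and release.

```bash
cat >> h.py <<'E'
def lean():
    "slopes of the -y face and the -x side against height"
    for n in("scene","side"):
        c=bot.capture(n); P=world(c); hsv=cv2.cvtColor(c["img"],cv2.COLOR_RGB2HSV); X,Y,Z=P[...,0],P[...,1],P[...,2]
        b=(X>440)&(X<590)&(Y>-10)&(Y<120)&(Z>20)&(Z<180)&(hsv[...,1]>25)&(hsv[...,1]<120)&(hsv[...,0]<30)&(hsv[...,2]>110)
        q=P[b&(X>490)&(X<545)&(Y<70)]; A=np.c_[q[:,0]-518,q[:,2],np.ones(len(q))]; s=np.linalg.lstsq(A,q[:,1],rcond=None)[0]
        zs=[(np.percentile(P[b&(abs(Z-h)<8)][:,0],2).round()) for h in(40,100,160)]
        print(n,len(q),"face y = %.3f(x-518)%+.3f z%+.1f"%tuple(s),"minx at 40,100,160",zs)
E
python3 - <<'E'
from h import *
lean()
E
```

```text
scene 829 face y = -0.130(x-518)-0.002 z+30.6 minx at 40,100,160 [np.float64(457.0), np.float64(456.0), np.float64(457.0)]
side 560 face y = -0.134(x-518)-0.000 z+27.9 minx at 40,100,160 [np.float64(459.0), np.float64(459.0), np.float64(459.0)]
```

```bash
python3 - <<'E'
from h import *
bot.command_gripper(72); bot.hold(.3); p=np.array(bot.get_ee_pos())
print(bot.servo_line(p+[0,0,130],rate=90,f_stop=15)); bot.hold(.5); lean()
c=bot.capture("scene"); cv2.imwrite("pics/end.png",c["img"][60:330,150:480,::-1]); print(bot.get_ee_pos(),bot.get_ft_force(),bot.get_time_s())
E
```

```text
False
scene 841 face y = -0.132(x-518)-0.001 z+30.5 minx at 40,100,160 [np.float64(457.0), np.float64(457.0), np.float64(457.0)]
side 558 face y = -0.143(x-518)-0.000 z+27.7 minx at 40,100,160 [np.float64(459.0), np.float64(460.0), np.float64(460.0)]
[519.07922773  66.87897928 370.42875634] [-0.43419278 -0.89624059 -0.2359686 ] 26.2833
```

View pics/end.png

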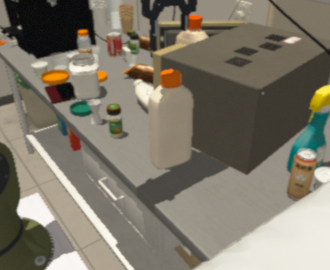

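The bottle stands upright and free at crop (170,125), and the spice jar, jigger and white-capped bottle look undisturbed. I'm handing it in.

```bash
python3 -c "
from plant import bot
print(bot.sign_off())"
```

```text
the job is handed in; nothing more can be done
None
```

The orange-capped bottle stands upright, let go, with its foot about 17 mm off the straight tip-up spot (I eased it clear of the box first); the job was handed in at about 26 s with the other items untouched, but on a first try, undone before the final tip, a 60 N grip that had not eased probably held the foot about 10 mm off the worktop.

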